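# Find the blind socket of a press die and hold it socket-up

### The job

The aluminium press die has a deep blind socket in one end and only a shallow dish in the other, and from outside the ends look alike: pick it up, stand it on end and lower either end centrally onto the upright post of the red stand until it stops, to feel which end is the deep one. Then take it off the post and finish while still holding it in the gripper, upright with the deep socket straight up, touching nothing else, its middle 15 cm or more above the bench. Leave the watch, the loupe, the tin and the yellow box where they are.

Things in the scene. Friction and masses are not known exactly. Their poses are not given: they have to be found in the camera images.
- die: loose aluminium press die: straight octagonal bar 60 mm long, 36 mm across flats, about 0.1 kg, lying level on a flat across the round rest, pointing any way. Each end has a central bore 20 mm across: one end a blind socket 30 mm deep, the other a dish 6 mm deep. Origin at mid-length on the centre line; x axis along the length. Which end of x has the socket is not told: feel or see it.
- rest: fixed round rest under the die: black pillar 26 mm across, 20 mm high, on a foot 52 mm across, 4 mm thick; origin at the centre of its underside, on the bench. A die lying on it has its centre line 38 mm above the bench; fingers have room on both sides. The die may be laid back on it, or on the bench, to change grip. Rest and stand may trade places.
- stand: fixed red stand, a plate 90 x 70 x 15 mm (x, y, z) with one steel post in its middle, 14 mm across and standing 38 mm above the plate; origin at the centre of its underside, on the bench; z up
- post_tip (a point): centre of the top face of that post, 53 mm above the bench. With the die upright and centred on the post, its middle stops about 24 mm above this point if the dish is down, and level with this point if the socket is down.
- watch: bystander: watch head on a round cushion with a metal ring, 72 mm across, 33 mm high, origin under its centre
- loupe: bystander: brass loupe, 36 mm across, 30 mm high, origin under its centre
- tin: bystander: round metal tin, 62 mm across, 26 mm high, origin under its centre
- parts_box: bystander: yellow plastic box 60 x 100 x 25 mm (x, y, z), origin under its centre
Mind the look-alikes: they are no part of the job. There is more than one size of the stand; the job needs the largest.

How it is judged:
By the outcome, as a careful person would: the job done as asked, in the order asked, and still so for the second after the job is handed in, while the arm keeps its last pose, push and grip.
It also fails if it takes over 70 s, if anything falls off the work surface, if the arm or the gripper's body presses on something with over 40 N, if the wrist force passes 120 N, or if a joint passes its speed limit or range.

### The arm

A 6-joint arm with a two-finger parallel gripper is mounted at the origin on the work surface. World frame = base frame: x ahead of the robot, y to its left, z up, the work surface at z = 0. Lengths are in m, angles in rad, forces in N, time in s.
With the tool pointing down it reaches from about 0.375 to 0.9 m from the base axis. Payload 3.1 kg.
Tool frame: the origin (TCP) lies at the very end of the fingers, on their centre line; the grasp point (between the pads) lies 19 mm behind it; z points along the fingers, y is the line along which they close (so a half turn about z gives the same grasp; the last joint's range is limited). The gripper opens to 87 mm and grips with 3 to 60 N. Pads are 19 mm wide; open, the fingers measure 117 mm over their backs; the gripper's body (75 mm by 190 mm) begins 51 mm behind the grasp point.
Start: joints at [1.008, 0.527, 1.433, -0, 1.181, -0.178], TCP at [0.234, 0.58, 0.223] pointing down, gripper open.
Joint ranges: [-3.08, 3.08], [-0.75, 2.2], [0.22, 2.44], [-1.43, 4.57], [0, 2.65], [-2.85, 2.85]. Speed limits (rad/s): [2.79, 2.79, 3.14, 3.14, 3.14, 3.14].

### API

Orientations are given as a rotation vector (axis times angle).
In Python, from station import ctrl, solver, telemetry, eyes gives the robot as it stands. Calls block until the motion is done:
- ctrl.goto(position, orientation): joint-space move of the TCP to a pose.
- ctrl.line_to(position, rot=None, feed=0.15, max_force=None): straight line of the TCP; rot=None keeps the orientation; feed is the mean speed in m/s. With max_force (N) it stops when the force on the tool has changed by that much, and returns True; else False.
- ctrl.goto_joints(angles): joint-space move.
- ctrl.gripper_to(opening, f_grip=None): opening from 0.0 (shut) to 1.0 (fully open); f_grip is the grip in N (None keeps the last); returns when the fingers have stopped.
- ctrl.wait(seconds).
- solver.solve_ik(position, orientation): joint angles nearest the present ones, or None.
- telemetry.observe(): the state.
- eyes.camera(name): name is "scene" or "side" or "wrist"; returns a dict with "pixels" (420x560x3 uint8, red, green, blue), "fovy" (degrees; the focal length in pixels is half the picture's height over the tangent of half this angle, whatever the lens; pixels are square), "cx", "cy" (the principal point, pixels), "R" (3x3) and "t" (3): a world point X has camera coordinates R X + t. Camera axes: x right, y down, z forward; pixel columns grow to the right and rows downward; lengths in m; the calibration is good to about 2 mm. A picture is of the moment at which its call begins. There is no depth.
A pose or a line that the arm cannot do raises ctrl.PlanningError and nothing moves.
- ctrl.hand_in(): hands the job in; it is judged then, once.
The state is a dict: "time_s": time; "qpos": joint angles; "joint_velocities": joint speeds; "tau": joint torques, N m; "tool_pos": TCP position; "eef_rot": TCP orientation; "wrist_force": force on the tool from outside, world axes, zero at the start; "wrist_torque": the same for the moment, N m; "grip_width": opening from 0.0 (shut) to 1.0 (fully open); "gripper_force": force on a finger pad.
Only numpy, scipy, OpenCV 4.12 (cv2) and the standard library are available. Lean on these libraries where they do the work, as an engineer would, in place of code of your own. Each camera call takes 0.05 s, during which the arm holds its last target. There are 200 camera calls.

## Working session

There is one attempt and no reset: what is moved stays moved. The work goes in short steps, each a Python script; the robot and the scene stay as the last script left them, time stands still between calls to the robot, and variables do not carry over. Pictures are saved under pics/ and viewed, at most 10 in all, crops included, and the job is handed in when it is done.

```bash
mkdir -p pics; python3 - <<'E'
from station import ctrl, solver, telemetry, eyes
import cv2
for n in ("scene","side"):
    c=eyes.camera(n); cv2.imwrite(f"pics/{n}0.png",c["pixels"][:,:,::-1]); print(n,c["fovy"],c["cx"],c["cy"],c["R"],c["t"])
s=telemetry.observe(); print(s)
E
```

```text
scene 45.40817798974 285.1751788844155 211.16436811416443 [[-0.23150543  0.97282034 -0.00508143]
 [ 0.8256868   0.19372407 -0.52982288]
 [-0.51443808 -0.12685254 -0.84809309]] [ 0.11735149 -0.45068331  1.58752599]
side 55.107208256198305 278.5367150504464 207.934465696988 [[ 0.74801072 -0.66368619  0.00077635]
 [-0.4974654  -0.56144433 -0.66129301]
 [ 0.43932691  0.49426805 -0.75012729]] [-0.43420774  0.33903693  0.70147137]
{'time_s': 0.1, 'qpos': array([ 1.00851168e+00,  5.28381852e-01,  1.43376947e+00, -2.56089517e-05,
        1.18141312e+00, -1.78513392e-01]), 'joint_velocities': array([ 0.00096708, -0.00442037, -0.0016956 , -0.00033288,  0.00089885,
        0.00058468]), 'tau': array([ 7.02538529e-06, -4.40984595e+01, -1.77150142e+01,  6.34621060e-02,
        5.33829792e-02, -4.74519641e-05]), 'tool_pos': array([0.23364087, 0.57897255, 0.22166568]), 'eef_rot': array([-5.98986736e-01, -3.08325564e+00,  2.90005460e-03]), 'wrist_force': array([ 0.28154996, -0.52777865, -0.345487  ]), 'wrist_torque': array([0.03499821, 0.00829063, 0.02002094]), 'gripper_force': 0.0, 'grip_width': 1.0023321216132914}
```

View pics/scene0.png

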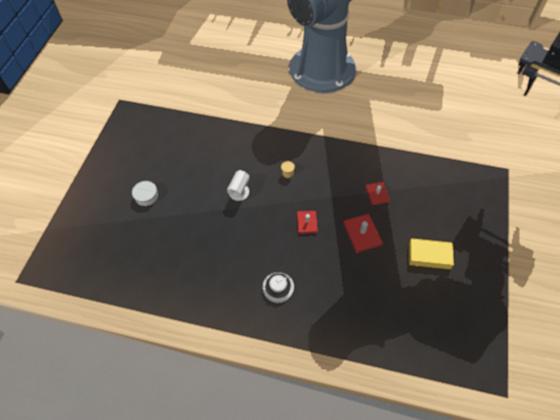

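View pics/side0.png

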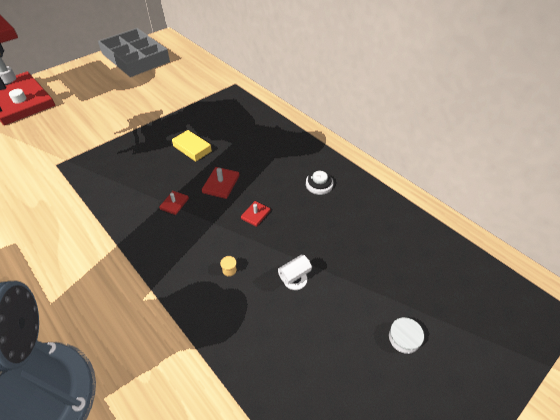

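The scene picture shows the die at about (238,183), lying on its rest, and the largest red stand at about (363,233) with its post top near (364,226). The side picture shows the die at (294,268) and the stand at (221,183). I'll locate both roughly, then move over each for a wrist view.

```bash
cat > h.py <<'E'
from station import ctrl, solver, telemetry, eyes
import cv2, numpy as np
from scipy.spatial.transform import Rotation as Ro
def ray(c,u,v):
    f=c["pixels"].shape[0]/2/np.tan(np.radians(c["fovy"])/2)
    R=np.array(c["R"]);t=np.array(c["t"])
    return -R.T@t, R.T@np.array([(u-c["cx"])/f,(v-c["cy"])/f,1])
def onplane(c,u,v,z):
    o,d=ray(c,u,v); return o+d*(z-o[2])/d[2]
def down(yaw): # tool z down, tool y axis at angle yaw in world
    y=np.array([np.cos(yaw),np.sin(yaw),0]); z=np.array([0,0,-1.]); x=np.cross(y,z)
    return Ro.from_matrix(np.c_[x,y,z]).as_rotvec()
def snap(name,fn):
    c=eyes.camera(name); cv2.imwrite(f"pics/{fn}.png",c["pixels"][:,:,::-1]); return c
def blobs(m,amin=30):
    cs,_=cv2.findContours(m.astype(np.uint8),cv2.RETR_EXTERNAL,cv2.CHAIN_APPROX_NONE)
    return sorted([k for k in cs if cv2.contourArea(k)>amin],key=cv2.contourArea,reverse=True)
def red(p):
    p=p.astype(int); return (p[:,:,0]>70)&(p[:,:,0]>2*p[:,:,1])&(p[:,:,0]>2*p[:,:,2])
E
python3 - <<'E'
from h import *
for n,d in (("scene",(238,183)),("side",(294,268))):
    c=eyes.camera(n)
    print(n,"die",onplane(c,*d,.045))
    for b in blobs(red(c["pixels"]),60)[:4]:
        r=cv2.minAreaRect(b); print(r[0],r[1],cv2.contourArea(b),onplane(c,*r[0],.012))
d=onplane(eyes.camera("scene"),238,183,.045)
q=telemetry.observe()["qpos"]
for yaw in (0,1,2,3): print(yaw,solver.solve_ik([d[0],d[1],.28],down(yaw)))
yaw=np.arctan2(*Ro.from_rotvec(telemetry.observe()["eef_rot"]).as_matrix()[[1,0],1]);print(yaw)
ctrl.goto([d[0]-.03,d[1],.27],down(yaw))
c=snap("wrist","w1");print(c["R"],c["t"],c["fovy"],c["cx"],c["cy"], telemetry.observe()["tool_pos"])
E
```

```text
scene die [ 0.51530466 -0.12335824  0.045     ]
(362.40301513671875, 232.4769287109375) (37.00178909301758, 28.34943199157715) 912.0 [0.56810829 0.21359642 0.012     ]
(307.0, 222.0) (22.0, 20.0) 403.5 [0.56995847 0.07205679 0.012     ]
(377.1499938964844, 192.95001220703125) (23.40085220336914, 18.024980545043945) 359.5 [0.44076475 0.2331585  0.012     ]
side die [ 0.51272621 -0.12444485  0.045     ]
(20.638071060180664, 95.6407470703125) (41.83665466308594, 56.12739562988281) 1697.5 [0.31422798 0.95975632 0.012     ]
(220.10003662109375, 181.80001831054688) (26.832815170288086, 34.435447692871094) 632.0 [0.5644341  0.21040917 0.012     ]
(255.0470733642578, 213.11178588867188) (18.872949600219727, 26.140121459960938) 406.5 [0.56431453 0.06741417 0.012     ]
(173.87059020996094, 202.31765747070312) (17.788299560546875, 28.20096206665039) 330.0 [0.4362214  0.22799597 0.012     ]
0 [-4.46018047e-01  3.31934775e-01  1.59846199e+00 -4.44089210e-16
  1.21119589e+00 -4.46018047e-01]
1 [-0.44601805  0.33193478  1.59846199  0.          1.21119589 -1.44601805]
2 [-4.46018047e-01  3.31934775e-01  1.59846199e+00 -4.44089210e-16
  1.21119589e+00 -2.44601805e+00]
3 [-4.46018047e-01  3.31934775e-01  1.59846199e+00 -4.44089210e-16
  1.21119589e+00  2.83716726e+00]
1.1870592730948075
[[ 3.73687285e-01  9.27554684e-01 -3.46689913e-04]
 [ 8.89071131e-01 -3.58076683e-01  2.85190486e-01]
 [ 2.64405629e-01 -1.06880290e-01 -9.58470796e-01]] [-0.06776863 -0.52362677  0.29401508] 70.02223282465863 278.60041901862843 208.00314973096212 [ 0.48550934 -0.12265775  0.26997266]
```

View pics/w1.png

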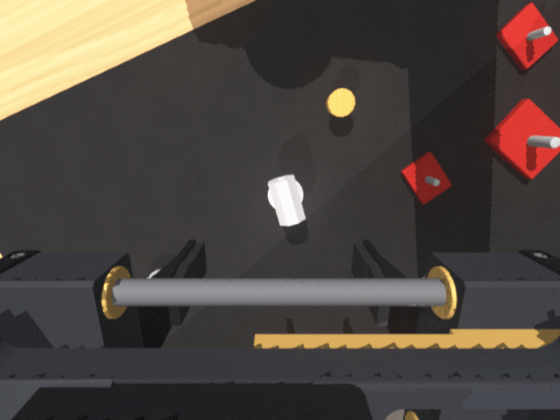

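The wrist view shows the die at (286,201) lying over its pale round foot, with the big stand at the right edge near (528,138). I'll take a closer look at each.

```bash
python3 - <<'E'
from h import *
s=telemetry.observe(); p=s["tool_pos"]
st=np.array([.566,.212,.03])
c=eyes.camera("wrist"); R=np.array(c["R"])
ctrl.goto(p+.12*R[2],s["eef_rot"])
c=snap("wrist","w2"); np.savez("w2.npz",**c); print(c["cx"],c["cy"])
big=cv2.resize(c["pixels"][100:300,180:400,::-1],None,fx=3,fy=3); cv2.imwrite("pics/w2c.png",big)
# stand: put at image centre: TCP offset of camera
o=-R.T@np.array(c["t"]); off=telemetry.observe()["tool_pos"]-o
cam=st-R[2]*(.33/-R[2][2]); 
ctrl.goto(cam+off,s["eef_rot"])
c=snap("wrist","w3"); np.savez("w3.npz",**c)
cv2.imwrite("pics/w3c.png",cv2.resize(c["pixels"][90:290,170:390,::-1],None,fx=3,fy=3))
print(telemetry.observe()["time_s"],off)
E
```

```text
278.60041901862843 208.00314973096212
4.9917 [ 0.07315243 -0.02959371 -0.16050927]
```

View pics/w2c.png

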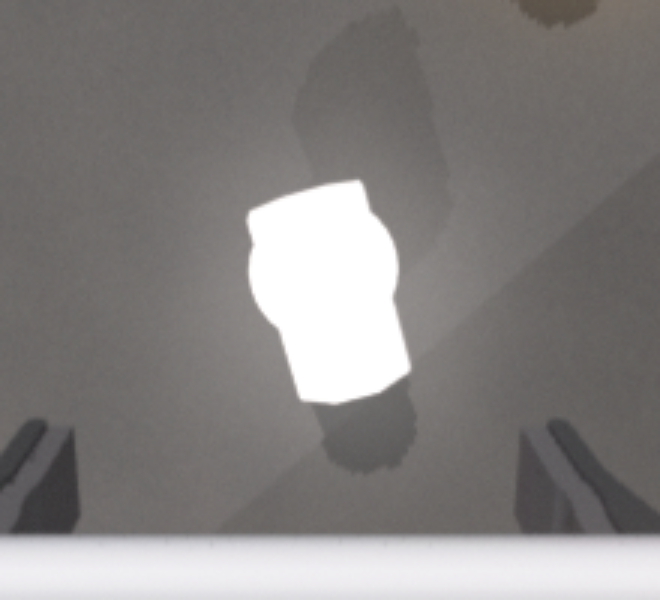

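View pics/w3c.png

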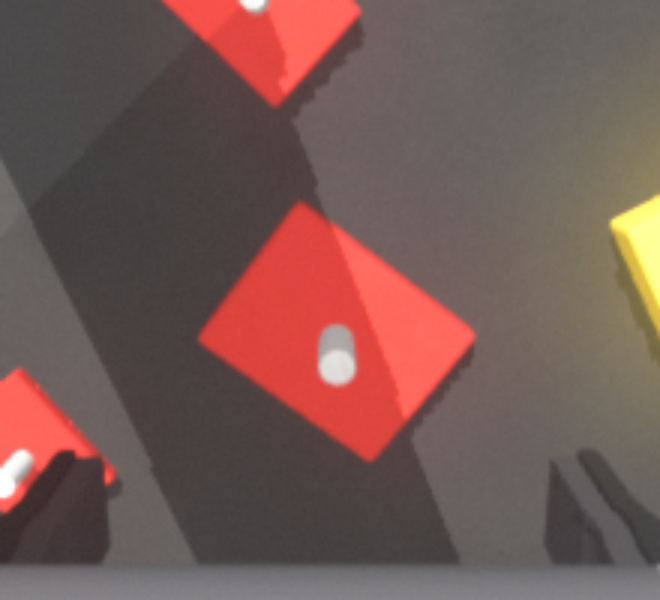

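The crops show the die's side edges from (248,212) to (300,398) and (362,180) to (410,370). In the other, the big stand's post top is at (338,367) and the plate corners are at (300,200), (476,335), (370,462) and (198,340). Next I compute poses and check which tilted grasps IK can reach.

```bash
cat >> h.py <<'E'
def tool(die_up_h, tilt):
    """tool z = horizontal heading h(angle) lifted: tilt=angle of tool z from straight down toward heading"""
    h=np.array([np.cos(die_up_h),np.sin(die_up_h),0]); z=np.sin(tilt)*h-np.cos(tilt)*np.array([0,0,1.])
    y=np.array([-h[1],h[0],0]); return np.c_[np.cross(y,z),y,z]
def pose(center, M, back=.019): # TCP so that grasp point is at center
    return np.array(center)+back*M[:,2], Ro.from_matrix(M).as_rotvec()
E
python3 - <<'E'
from h import *
c2=dict(np.load("w2.npz")); c3=dict(np.load("w3.npz"))
P=lambda c,x,y,z,u0,v0: onplane(c,u0+x/3,v0+y/3,z)
a,b,d,e=[P(c2,*q,.0455,180,100) for q in ((248,212),(362,180),(300,398),(410,370))]
print("w",np.linalg.norm(a-b),np.linalg.norm(d-e),"L",np.linalg.norm(a-d),np.linalg.norm(b-e))
C=(a+b+d+e)/4; ax=(a+b-d-e)/2; phi=np.arctan2(ax[1],ax[0]); print("die",C,np.degrees(phi), "bearing",np.degrees(np.arctan2(C[1],C[0])))
tip=P(c3,338,367,.053,170,90); print("tip",tip)
q=[P(c3,*k,.015,170,90) for k in ((300,200),(476,335),(370,462),(198,340))]; print("plate",np.mean(q,0))
e0=q[1]-q[0]; print(np.linalg.norm(e0), np.degrees(np.arctan2(e0[1],e0[0])))
C[2]=.038
for hh in (phi,phi+np.pi):
  for t in (20,30,40):
    M=tool(hh,-np.radians(t)); j=solver.solve_ik(*pose(C,M)); j2=solver.solve_ik(*pose(C+[0,0,.15],M))
    print("grasp",round(np.degrees(hh)),t,j is not None and np.round(j,2), j2 is not None)
for t in (20,30,40):
  for hd in range(-180,180,30):
    r=[]
    for z,tt in ((.053,90-t),(.2,90-t),):
      j=solver.solve_ik(*pose([tip[0],tip[1],z],tool(np.radians(hd),np.radians(tt)))); r.append(j is not None and list(np.round(j,2)))
    if any(r): print(t,hd,r)
# flipped final pose: die axis inverted, tool z pointing up by t, x inverted
for t in (20,30,40):
  for X in ([.5,0,.25],[.55,0,.35],[.45,.0,.35],[.6,0,.3]):
   M=tool(0,np.radians(90+t)); M=M@np.diag([-1,-1,1]); j=solver.solve_ik(*pose(X,M)); print("flip",t,X,j is not None and np.round(j,2))
E
```

```text
w 0.0356445992051044 0.03632940059222806 L 0.062252704037823875 0.0625428625951078
die [ 0.51420978 -0.12217197  0.0455    ] 173.1337399364072 bearing -13.365191493849299
tip [0.56716069 0.21540445 0.053     ]
plate [0.56659719 0.21556656 0.015     ]
0.08784828756659732 30.547948050608426
grasp 173 20 [-0.52  0.73  2.07  1.38  0.14 -0.19] True
grasp 173 30 [-0.57  0.78  2.18  2.51  0.37 -1.36] True
grasp 173 40 [-0.62  0.89  2.29  2.66  0.73 -1.6 ] True
grasp 353 20 [-0.39  0.83  1.57 -0.1   1.09 -1.78] True
grasp 353 30 [-0.38  0.9   1.44 -0.13  1.31 -1.76] True
grasp 353 40 [-0.36  0.98  1.32 -0.15  1.53 -1.75] True
20 -180 [[np.float64(0.12), np.float64(1.29), np.float64(0.77), np.float64(0.15), np.float64(2.29), np.float64(1.72)], [np.float64(0.12), np.float64(1.11), np.float64(0.81), np.float64(0.18), np.float64(2.44), np.float64(1.75)]]
20 -150 [[np.float64(0.28), np.float64(1.31), np.float64(0.73), np.float64(-0.3), np.float64(2.3), np.float64(1.28)], [np.float64(0.28), np.float64(1.12), np.float64(0.77), np.float64(-0.35), np.float64(2.43), np.float64(1.22)]]
20 -120 [[np.flo
[... 7346 characters left out ...]
np.float64(1.16), np.float64(0.39), np.float64(1.72), np.float64(1.98)], [np.float64(-0.01), np.float64(0.87), np.float64(1.14), np.float64(0.41), np.float64(1.91), np.float64(2.07)]]
flip 20 [0.5, 0, 0.25] False
flip 20 [0.55, 0, 0.35] False
flip 20 [0.45, 0.0, 0.35] False
flip 20 [0.6, 0, 0.3] [-0.34  1.07  2.31  2.76  2.15 -1.67]
flip 30 [0.5, 0, 0.25] False
flip 30 [0.55, 0, 0.35] [-0.38  1.12  2.39  2.63  2.43 -1.78]
flip 30 [0.45, 0.0, 0.35] False
flip 30 [0.6, 0, 0.3] [-0.32  1.16  2.23  2.76  2.32 -1.67]
flip 40 [0.5, 0, 0.25] False
flip 40 [0.55, 0, 0.35] [-0.34  1.17  2.29  2.65  2.56 -1.76]
flip 40 [0.45, 0.0, 0.35] False
flip 40 [0.6, 0, 0.3] [-0.3   1.22  2.12  2.78  2.45 -1.66]
```

The die is at (0.514, −0.122) with its axis at 173°, and the post is at (0.567, 0.215). I'll grasp with the fingers tilted 25°, which keeps the gripper body clear when the die is upright, then lift and list the reachable flip poses.

```bash
python3 - <<'E'
from h import *
C=np.array([.5142,-.1222,.038]); phi=np.radians(353.13); a=np.radians(25)
M=tool(phi,-a); pre,r=pose(C-.13*M[:,2],M); g,_=pose(C,M)
ctrl.goto(pre,r); ctrl.line_to(g,feed=.12); ctrl.gripper_to(0,40)
s=telemetry.observe(); print(s["grip_width"]*87,s["gripper_force"],s["tool_pos"]-g,s["time_s"])
ctrl.line_to(g+[0,0,.2]); s=telemetry.observe(); print(s["grip_width"]*87,s["gripper_force"],s["wrist_force"],s["time_s"],np.round(s["qpos"],2))
snap("scene","s1")
F=np.diag([-1,-1,1.])
tip=np.array([.567,.2155,.053])
for hd in (-150,-120,-90,180,150,120,90):
    j=[solver.solve_ik(*pose(tip+[0,0,z],tool(np.radians(hd),np.pi/2-a))) for z in (0,.15)]
    print("up",hd,[k is not None and [float(x) for x in np.round(k,2)] for k in j])
for X in ([.5,0,.3],[.6,0,.3],[.6,0,.4],[.5,.1,.4]):
  for hd in range(-180,180,30):
    j=solver.solve_ik(*pose(X,tool(np.radians(hd),np.pi/2+a)@F))
    if j is not None and abs(j[3])<2.3: print("flip",X,hd,np.round(j,2))
E
```

```text
35.90907288904526 39.99940717258181 [-3.19514299e-05 -2.75723094e-05 -1.30475005e-05] 8.4583
35.77593071587497 39.999532232460425 [ 0.10819496 -0.91870296 -0.84383071] 9.9417 [-0.38  0.59  1.4  -0.11  1.57 -1.81]
up -150 [[0.28, 1.26, 0.78, -0.27, 2.2, 1.3], [0.28, 1.08, 0.8, -0.31, 2.36, 1.24]]
up -120 [[0.43, 1.21, 0.94, -0.61, 1.97, 1.01], [0.43, 1.02, 0.95, -0.66, 2.11, 0.9]]
up -90 [[0.55, 1.12, 1.22, -0.89, 1.61, 0.91], [0.55, 0.91, 1.23, -0.9, 1.74, 0.76]]
up 180 [[0.12, 1.25, 0.82, 0.14, 2.2, 1.71], [0.12, 1.06, 0.84, 0.16, 2.36, 1.74]]
up 150 [[-0.03, 1.18, 1.03, 0.48, 1.97, 1.99], [-0.03, 0.98, 1.05, 0.53, 2.13, 2.09]]
up 120 [[-0.17, 1.09, 1.35, 0.77, 1.63, 2.09], [-0.17, 0.87, 1.36, 0.79, 1.77, 2.24]]
up 90 [[-0.27, 1.03, 1.7, 1.15, 1.28, 1.99], [-0.27, 0.76, 1.71, 1.09, 1.39, 2.22]]
flip [0.5, 0, 0.3] -150 [ 0.03  1.11  1.23 -1.04  2.62 -2.32]
flip [0.5, 0, 0.3] -120 [ 0.18  1.06  1.43 -1.28  2.33 -2.26]
flip [0.5, 0, 0.3] 30 [-0.81  1.19  2.37  1.59  2.06 -2.04]
flip [0.5, 0, 0.3] 60 [-0.8   1.03  2.04  1.32  2.03 -1.49]
flip [0.5, 0, 0.3] 90 [-0.68  1.02  1.71  1.11  2.23 -1.16]
flip [0.5, 0, 0.3] 120 [-0.51  1.06  1.43  0.9   2.51 -1.02]
flip [0.6, 0, 0.3] 30 [-0.62  1.05  2.13  1.98  2.02 -1.61]
flip [0.6, 0, 0.3] 60 [-0.66  1.01  1.82  1.58  2.03 -1.23]
flip [0.6, 0, 0.3] 90 [-0.58  1.05  1.47  1.36  2.25 -0.9 ]
flip [0.6, 0, 0.3] 120 [-0.44  1.14  1.15  1.25  2.57 -0.65]
flip [0.6, 0, 0.4] 30 [-0.62  0.8   2.16  2.07  1.92 -1.39]
flip [0.6, 0, 0.4] 60 [-0.66  0.81  1.84  1.67  2.02 -1.03]
flip [0.6, 0, 0.4] 90 [-0.58  0.89  1.49  1.48  2.28 -0.72]
flip [0.6, 0, 0.4] 120 [-0.44  1.    1.16  1.44  2.6  -0.43]
flip [0.5, 0.1, 0.4] -120 [ 0.32  0.94  1.33 -1.38  2.48 -2.54]
flip [0.5, 0.1, 0.4] 60 [-0.61  0.8   2.17  1.56  2.02 -1.38]
flip [0.5, 0.1, 0.4] 90 [-0.52  0.81  1.83  1.32  2.2  -1.04]
flip [0.5, 0.1, 0.4] 120 [-0.37  0.89  1.52  1.17  2.48 -0.82]
```

```bash
python3 - <<'E'
from h import *
tip=np.array([.567,.2155,.053]); M=tool(np.radians(-150),np.pi/2-np.radians(25))
p,r=pose(tip+[0,0,.22],M); ctrl.goto(p,r)
print(np.round(telemetry.observe()["qpos"],2))
ctrl.line_to(pose(tip+[0,0,.042],M)[0],feed=.12)
im=[]
for n in ("scene","side"):
    c=eyes.camera(n); f=c["R"]@tip+c["t"]; k=210/np.tan(np.radians(c["fovy"])/2)
    u,v=int(c["cx"]+k*f[0]/f[2]),int(c["cy"]+k*f[1]/f[2]); print(n,u,v)
    im.append(cv2.resize(c["pixels"][v-50:v+50,u-35:u+35,::-1],None,fx=5.5,fy=5.5,interpolation=cv2.INTER_CUBIC))
cv2.imwrite("pics/a1.png",np.hstack(im))
s=telemetry.observe(); print(s["time_s"],s["wrist_force"],s["grip_width"]*87)
E
```

```text
[ 0.28  1.01  0.77 -0.35  2.45  1.19]
scene 365 223
side 217 168
14.2667 [-0.11471057  0.57232191 -0.91315629] 35.21736750295707
```

View pics/a1.png

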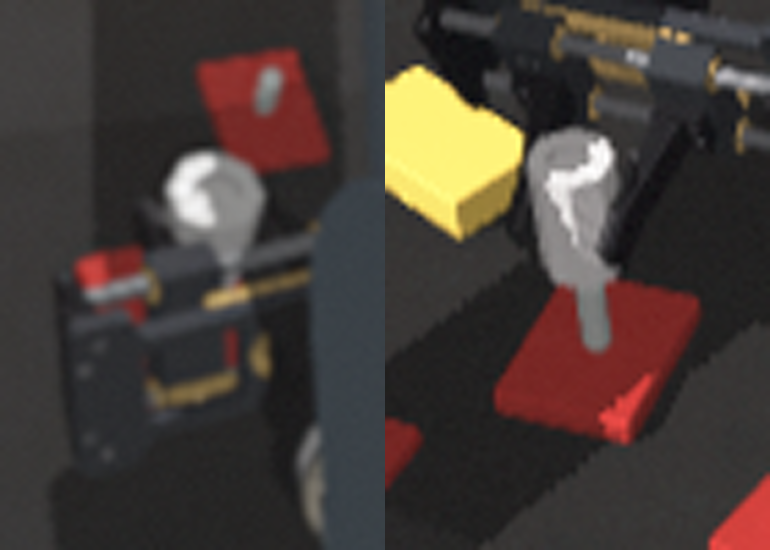

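The picture shows the die upright: its bottom is at about (590,278) in the right half, directly over the post top at (592,285). Next I lower it with a force stop.

```bash
python3 - <<'E'
from h import *
tip=np.array([.567,.2155,.053]); M=tool(np.radians(-150),np.pi/2-np.radians(25))
hit=ctrl.line_to(pose(tip+[0,0,-.004],M)[0],feed=.02,max_force=6)
s=telemetry.observe(); mid=s["tool_pos"]-.019*M[:,2]
print(hit,(mid-tip)*1000,s["wrist_force"],s["wrist_torque"],s["grip_width"]*87,s["time_s"])
E
```

```text
True [-0.07152322 -0.0146134  -0.46468087] [2.76186096 1.70319067 4.33254766] [ 0.05765729 -0.11402279 -0.01008065] 35.54061359674423 16.25
```

The die stopped with its middle level with the post tip (−0.5 mm), so the deep socket is the end facing down. I'll lift it off, flip it at height and check.

```bash
python3 - <<'E'
from h import *
tip=np.array([.567,.2155,.053]); a=np.radians(25); M=tool(np.radians(-150),np.pi/2-a)
ctrl.line_to(pose(tip+[0,0,.08],M)[0],feed=.05); ctrl.line_to(pose(tip+[0,0,.22],M)[0],feed=.15)
M2=tool(np.pi/2,np.pi/2+a)@np.diag([-1,-1,1.])
p,r=pose([.5,.1,.38],M2); ctrl.goto(p,r); ctrl.wait(.5)
s=telemetry.observe(); print(s["tool_pos"]-p,s["wrist_force"],s["grip_width"]*87,s["time_s"],np.round(s["qpos"],2))
im=[]
for n in ("scene","side"):
    c=eyes.camera(n); f=c["R"]@np.array([.5,.1,.38])+c["t"]; k=210/np.tan(np.radians(c["fovy"])/2)
    u,v=int(c["cx"]+k*f[0]/f[2]),int(c["cy"]+k*f[1]/f[2])
    im.append(cv2.resize(c["pixels"],None,fx=.7,fy=.7)[:,:,::-1]); z=c["pixels"][max(v-50,0):max(v-50,0)+100,max(u-66,0):max(u-66,0)+133,::-1]
    im.append(cv2.resize(z,(392,294),interpolation=cv2.INTER_CUBIC))
cv2.imwrite("pics/f1.png",np.vstack([np.hstack(im[:2]),np.hstack(im[2:])]))
E
```

```text
[-3.09373453e-05  1.17731517e-04 -1.65915862e-05] [ 0.44305411 -0.12420459 -1.08587713] 35.831740479593044 21.575 [-0.52  0.85  1.83  1.3   2.19 -1.08]
```

View pics/f1.png

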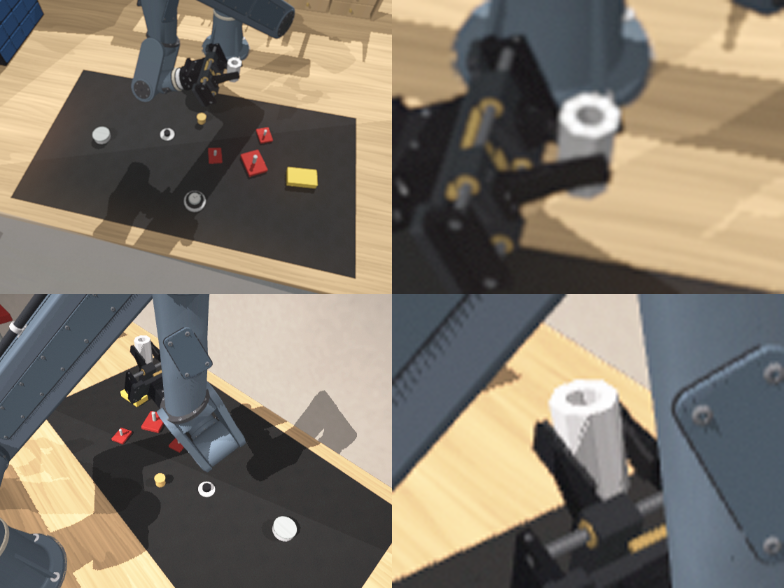

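The die is held upright with its bore facing up, at (590,115) in the top-right panel. It is clear of everything and the bystanders haven't moved, so I'm handing in.

```bash
python3 -c "
from station import ctrl; print(ctrl.hand_in())"
```

```text
the job is handed in; nothing more can be done
None
```

The job is handed in: the post test stopped with the die's middle level with the post tip, so the deep socket was down; I lifted it off, flipped it, and ended holding it upright, socket up, its middle 38 cm above the bench.

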